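# Set the microscope lamp regulator and lock it

### The job

Two lamp regulators stand on the microscope bench. On the red one, turn the knob clockwise until its white pointer line points at the green mark on its dial, then slide its clear cover all the way over the knob to lock the setting, and let go. Leave the blue regulator's knob and cover as they are, and do not knock over the lens barrels standing nearby.

Things in the scene. Friction and masses are not known exactly. Their poses are not given: they have to be found in the camera images.
- red_knob (a joint): angle of the red regulator's knob, rad: 0 to 2.4 between its stops, growing as it turns clockwise seen from above. It starts near 0 and the green mark lies 0.4 to 1.4 rad further on. Light friction (0.04 N m); it stays where it is left.
- red_knob_grip (a point): point on the red regulator's knob axis, in the black upright bar (42 long, 14 thick, 32 mm high; on a red disc 44 mm wide, 8 high), 7 mm below the bar's top, 23 above the disc, 34 above the console's panel. Turns with the knob: x runs level along the bar to its end with the white pointer line, y across the bar (pinch along y), z up.
- red_mark (a point): middle of the green mark, a flat bar 18 x 10 mm on the white dial (82 mm wide) round the red knob, 33 mm from the knob's axis. Its x axis points level from the knob's axis outward through the mark, z is up: the knob is set when its x axis lies along this one.
- red_lock (a joint): travel of the red regulator's clear sliding cover, m: 0 = open, 0.115 = fully shut over the knob, at a stop. It runs straight and level from the console's far half toward the knob. Starts 0 to 0.02. Friction 1.5 N plus light drag; stays where it is left.
- red_lock_grip (a point): point in the red fin on the clear cover's roof, centred, 6 mm below its top, 24 above the roof. Fin: 12 mm thick along the travel, 44 across it, 30 high. x is level, opposite to the closing travel (the cover shuts along -x), y along the fin, z up: pinch along x. The cover is 80 mm long, 100 wide, 52 high, open toward the knob; at 0 its near edge is 75 mm from the knob's axis.
- red: console of the regulator with the red knob disc and red fin: cream, 240 mm long (x), 130 wide (y), top panel 50 above the table; fixed. Origin: centre of its underside; x points from the knob to the open cover, z up. The knob's axis is at x = -60, y = 0 mm.
- blue_pointer (a point): end of the white pointer line on top of the knob bar of the other regulator, 21 mm from that knob's axis. That regulator is the same size and shape but has a blue disc and blue fin; leave it alone.
- blue_lock_grip (a point): point in the blue fin of the other regulator's clear cover, 6 mm below its top, with axes as for the red one; leave it alone.
- objective: steel microscope objective, 35 mm diameter, 58 mm high, with a red ring round its middle, standing on the table; origin at the centre of its foot, z up. Not to be knocked over.
- eyepiece: black eyepiece, 34 mm diameter at the top, 23 mm at the foot, 50 mm high, standing on the table; origin at the centre of its foot, z up. Not to be knocked over.

How it is judged:
By the outcome, as a careful person would: the job done as asked, in the order asked, and still so for the second after the job is handed in, with the robot touching nothing.
It also fails if it takes over 51 s, if anything falls off the work surface, if the arm or the gripper's body presses on something with over 40 N, if the wrist force passes 120 N, or if a joint passes its speed limit or range.

### The arm

A 6-joint arm with a two-finger parallel gripper is mounted at the origin on the work surface. World frame = base frame: x ahead of the robot, y to its left, z up, the work surface at z = 0. Lengths are in m, angles in degrees, forces in N, time in s.
With the tool pointing down it reaches from about 0.325 to 0.85 m from the base axis. Payload 15.5 kg.
Tool frame: the origin (TCP) lies midway between the tips of the shut fingers; the grasp point (between the pads) lies 19 mm behind it; y points along the fingers, x is the direction in which the jaws open and shut, and the axes are right-handed (so a half turn about y gives the same grasp; the last joint's range is limited). The gripper opens to 91 mm and grips with 3 to 60 N. Pads are 32 mm wide; open, the fingers measure 118 mm over their backs; the gripper's body (76 mm by 178 mm) begins 60 mm behind the grasp point.
Start: joints at [-5.472, 28.281, 77.091, -0, 74.628, -5.472], TCP at [0.625, 0, 0.214] pointing down, gripper open.
Joint ranges: [-166.48, 166.48], [-47.26, 123.95], [12.59, 153.08], [-70.14, 250.14], [6.76, 159.57], [-176.63, 176.63]. Speed limits (degrees/s): [108.29, 108.29, 147.25, 172.46, 172.46, 172.46].

### API

Orientations are given as a 3x3 rotation matrix whose columns are the frame's x, y, z axes.
In Python, from bench import ctrl gives the robot as it stands. The module is installed in compiled form; this text tells all that it offers. Calls block until the motion is done:
- ctrl.goto(position, orientation): joint-space move of the TCP to a pose.
- ctrl.move_l(position, vel=0.15, ori=None, contact_N=None): straight line of the TCP; ori=None keeps the orientation; vel is the mean speed in m/s. With contact_N (N) it stops when the force on the tool has changed by that much, and returns True; else False.
- ctrl.movej(angles): joint-space move.
- ctrl.command_gripper(opening): opening from 0.0 (shut) to 1.0 (fully open); the grip force is fixed at half the most; returns when the fingers have stopped.
- ctrl.sleep(seconds).
- ctrl.ik(position, orientation): joint angles nearest the present ones, or None.
- ctrl.read_camera(name): name is "scene" or "side" or "wrist"; returns the picture (400x640x3 uint8, blue, green, red); there is no depth.
- ctrl.camera_params(name): a dict with "fx", "fy", "cx", "cy" (pixels), "pose" (4x4, takes a point from camera to world coordinates); the wrist camera has in their place "T_tool_cam" (4x4, takes a point from camera to tool coordinates, whose origin is the TCP and whose axes are the tool frame's). Camera axes: x right, y up, looking along -z (the intrinsics and any distortion apply to the point x, -y, -z); pixel columns grow to the right and rows downward; lengths in m; the calibration is good to about 2 mm. The wrist camera is an equidistant fisheye: a pixel r from the principal point sees the ray r / f radians off the axis. A picture is of the moment at which its call begins: read the wrist's pose just before it. camera_params takes no time and is no camera call.
A pose or a line that the arm cannot do raises ctrl.MotionError and nothing moves.
- ctrl.sign_off(): hands the job in, once; it reports no verdict.
Readings, each from a call of its own:
- ctrl.current_t(): time.
- ctrl.current_q(): joint angles.
- ctrl.current_dq(): joint speeds.
- ctrl.current_effort(): joint torques, N m.
- ctrl.current_tool_pos(): TCP position.
- ctrl.current_eef_rot(): TCP orientation.
- ctrl.current_contact_force(): force on the tool from outside, world axes, zero at the start.
- ctrl.current_wrist_torque(): the same for the moment, N m.
- ctrl.current_grip_width(): opening from 0.0 (shut) to 1.0 (fully open).
Only numpy, scipy, OpenCV 4.12 (cv2) and the standard library are available. Lean on these libraries where they do the work, as an engineer would, in place of code of your own. Each camera call takes 0.05 s, during which the arm holds its last target. There are 200 camera calls.

## Working session

There is one attempt and no reset: what is moved stays moved. The work goes in short steps, each a Python script; the robot and the scene stay as the last script left them, time stands still between calls to the robot, and variables do not carry over. Pictures are saved under pics/ and viewed, about 8 in all and at most 12, crops included, and the job is handed in when it is done.

```bash
mkdir -p pics; python3 - <<'E'
from bench import ctrl
import cv2,numpy as np
np.set_printoptions(precision=4,suppress=True)
for n in("scene","side","wrist"):
    cv2.imwrite(f"pics/{n}0.png",ctrl.read_camera(n)); print(n,ctrl.camera_params(n))
print(ctrl.current_t(),ctrl.current_eef_rot())
a=cv2.imread("pics/scene0.png");b=cv2.imread("pics/wrist0.png")
E
```

```text
scene {'fx': 393.59477387419514, 'fy': 393.59477387419514, 'cx': 318.8933611074327, 'cy': 194.21156970050512, 'pose': array([[-0.4456, -0.7023,  0.5551,  1.0537],
       [ 0.8952, -0.3456,  0.2814,  0.2341],
       [-0.0058,  0.6223,  0.7828,  0.7958],
       [ 0.    ,  0.    ,  0.    ,  1.    ]])}
side {'fx': 422.24256572261055, 'fy': 422.24256572261055, 'cx': 317.1987063682579, 'cy': 208.22511099903414, 'pose': array([[ 0.9433,  0.204 , -0.2618,  0.3067],
       [-0.3319,  0.5734, -0.749 , -0.7785],
       [-0.0026,  0.7935,  0.6086,  0.7516],
       [ 0.    ,  0.    ,  0.    ,  1.    ]])}
wrist {'fx': 309.70691628693146, 'fy': 309.70691628693146, 'cx': 322.20218140667214, 'cy': 201.01334473468205, 'T_tool_cam': array([[ 1.    , -0.0002, -0.0006, -0.0004],
       [-0.0005,  0.289 , -0.9573, -0.1707],
       [ 0.0004,  0.9573,  0.289 ,  0.0825],
       [ 0.    ,  0.    ,  0.    ,  1.    ]])}
0.15 [[ 1.     -0.0009  0.    ]
 [-0.      0.0001  1.    ]
 [-0.0009 -1.      0.0001]]
```

View pics/scene0.png

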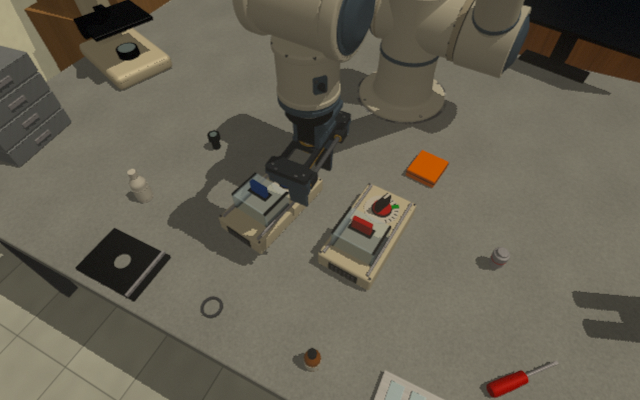

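View pics/wrist0.png

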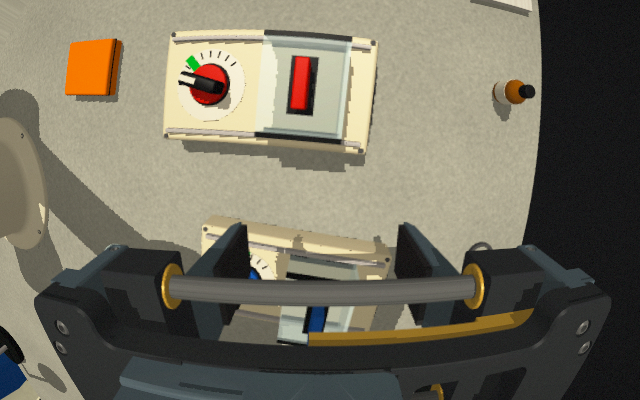

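View pics/side0.png

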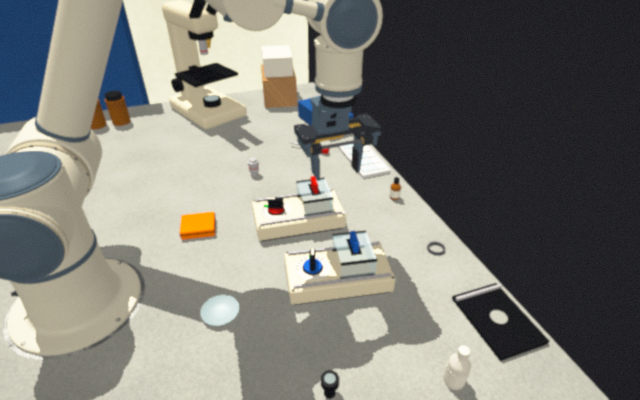

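The pictures show the red console unobstructed in the wrist view: knob (209,85), green mark (194,63), fin (302,84), with the pointer to the left at about (182,80). The lens barrels are well away, at scene (500,257) and (213,138). Next I'll measure by colour masks.

```bash
cat > h.py <<'E'
from bench import ctrl
import cv2,numpy as np
np.set_printoptions(precision=4,suppress=True)
def ray(n,uv,T=None):
    "origin and direction (world); T = tool 4x4 for the wrist"
    p=ctrl.camera_params(n); d=(np.array(uv,float)-[p['cx'],p['cy']])/p['fx']
    if n=="wrist":
        r=np.hypot(*d); c=np.array([*(d*np.sin(r)/max(r,1e-9)),np.cos(r)]); P=T@p['T_tool_cam']
    else: c=np.array([*d,1.]); P=p['pose']
    return P[:3,3],P[:3,:3]@(c*[1,-1,-1])/np.linalg.norm(c)
def plane(o,d,z): return o+d*(z-o[2])/d[2]
def tri(rs):
    A=[np.eye(3)-np.outer(d,d) for o,d in rs]
    return np.linalg.solve(sum(A),sum(a@o for a,(o,d) in zip(A,rs)))
def tool():
    T=np.eye(4);T[:3,:3]=ctrl.current_eef_rot();T[:3,3]=ctrl.current_tool_pos();return T
def blobs(im,kind,box=None,amin=15):
    h=cv2.cvtColor(im,cv2.COLOR_BGR2HSV);H,S,V=[h[...,i].astype(int) for i in range(3)]
    m={'red':((H<6)|(H>174))&(S>170)&(V>60),'green':(H>45)&(H<80)&(S>130)&(V>60),
       'white':(S<60)&(V>170),'black':(V<60)}[kind].astype(np.uint8)
    if box: k=np.zeros_like(m);x0,y0,x1,y1=box;k[y0:y1,x0:x1]=1;m*=k
    n,l,s,c=cv2.connectedComponentsWithStats(m)
    return sorted([(int(s[i,4]),c[i],s[i,:4],np.argwhere(l==i)[:,::-1]) for i in range(1,n) if s[i,4]>=amin],key=lambda b:-b[0])
E
python3 - <<'E'
from h import *
for n in("wrist","scene","side"):
    im=cv2.imread(f"pics/{n}0.png")
    for k in("red","green"):
        for b in blobs(im,k,amin=8)[:6]: print(n,k,b[0],b[1],b[2])
w=cv2.imread("pics/wrist0.png"); s=cv2.imread("pics/scene0.png");d=cv2.imread("pics/side0.png")
c=lambda a,x,y,W,H:cv2.resize(a[y:y+H,x:x+W],(W*4,H*4),interpolation=cv2.INTER_CUBIC)
cv2.imwrite("pics/c0.png",np.vstack([np.hstack([c(w,160,25,100,65),c(w,160+100,25,100,65)]),np.hstack([c(s,330,180,100,65),c(d,250,170,100,65)])]))
E
```

```text
wrist red 881 [300.412   83.0568] [290  56  21  54]
wrist red 722 [209.1828  83.3615] [190  64  37  40]
wrist green 114 [192.4649  62.7018] [186  56  14  15]
scene red 603 [506.7811 383.539 ] [487 371  41  26]
scene red 114 [362.8947 222.7982] [353 216  19  19]
scene red 80 [385.1    210.1375] [377 204  14  11]
scene green 21 [394.7619 206.2857] [392 205   7   4]
side red 84 [313.7976 185.119 ] [311 177   7  17]
side red 76 [275.5    210.2632] [269 208  14   6]
side red 23 [324.6087 150.5652] [322 149   6   4]
```

View pics/c0.png

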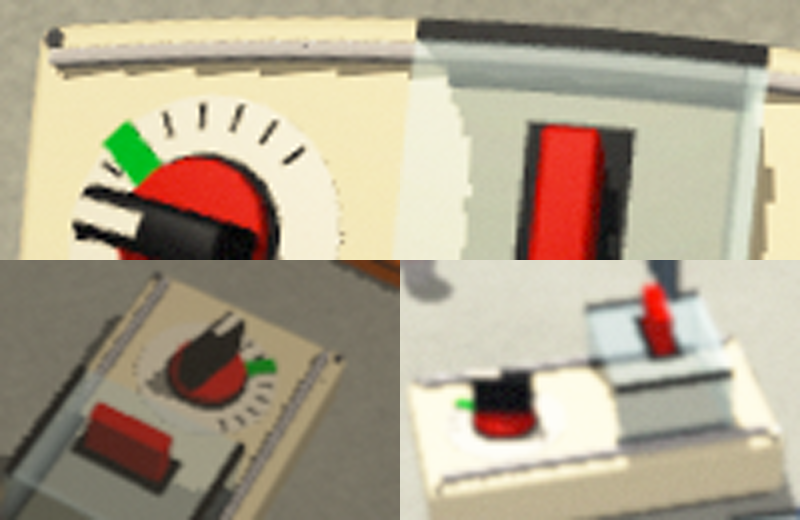

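```bash
python3 - <<'E'
from h import *
T=tool()
k=plane(*ray("wrist",(209,83.4),T),.061);g=plane(*ray("wrist",(192.5,62.7),T),.053)
f=plane(*ray("wrist",(299.5,83),T),.130)
print("wrist knob,mark,fin",k,g,f)
print("scene mark,fin",plane(*ray("scene",(394.5,206.2)),.053),plane(*ray("scene",(363,221)),.126), "side fin",plane(*ray("side",(313.8,185)),.122))
p=[k[0]+.03,k[1]-.12,.24]
ctrl.goto(p,ctrl.current_eef_rot()); print(ctrl.current_t(),ctrl.current_tool_pos())
np.save("T1.npy",tool()); w=ctrl.read_camera("wrist"); cv2.imwrite("pics/wrist1.png",w)
for kk in("red","green"):
    for b in blobs(w,kk,amin=30): print(kk,b[0],b[1],b[2])
E
```

```text
wrist knob,mark,fin [0.5034 0.1162 0.061 ] [0.4804 0.1429 0.053 ] [0.6061 0.1051 0.13  ]
scene mark,fin [0.4808 0.1426 0.053 ] [0.6018 0.1063 0.126 ] side fin [0.6025 0.0944 0.122 ]
0.6167 [ 0.533  -0.0038  0.2406]
red 831 [399.6414  84.0578] [389  60  22  48]
red 374 [289.2995  88.0401] [274  77  38  20]
red 288 [297.8438  66.0764] [280  59  33  20]
green 121 [276.1322  56.8512] [269  50  15  15]
green 93 [319.8602 246.0323] [316 239   9  15]
```

View pics/wrist1.png

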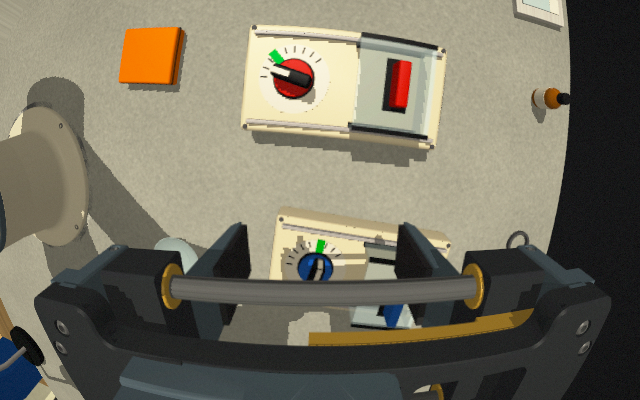

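The red knob is at (293,77), the mark at (276,57) and the fin at (398,84), all unobstructed. I'll go nearer and measure properly.

```bash
cat > meas.py <<'E'
from h import *
def pl(b,z,T): return np.array([plane(*ray("wrist",q,T),z)[:2] for q in b[3]],np.float32)
def axis(P,ref):
    c=P.mean(0);v=np.linalg.svd(P-c,full_matrices=False)[2][0]
    return c,v*np.sign(v@ref)
def measure(w,T):
    S=[tuple(np.array(b[1]).astype(int)) for b in blobs(w,'red',amin=30)]
    g=blobs(w,'green',amin=30); g=min(g,key=lambda b:b[1][1]); G=pl(g,.053,T)
    R=[pl(b,.061,T) for b in blobs(w,'red',amin=20)]
    gc=G.mean(0); R=np.vstack([r for r in R if np.linalg.norm(r.mean(0)-gc)<.055])
    (cx,cy),rad=cv2.minEnclosingCircle(R)
    kc=np.array([cx,cy])
    x,y=g[1].astype(int)
    out=dict(knob=kc,rad=rad,mark=gc,mark_d=np.linalg.norm(gc-kc),mark_ang=np.degrees(np.arctan2(*(gc-kc)[::-1])),rect=cv2.minAreaRect(G))
    return out
E
python3 - <<'E'
from meas import *
ctrl.goto([.53,.065,.22],ctrl.current_eef_rot()); T=tool();np.save("T2.npy",T)
w=ctrl.read_camera("wrist");cv2.imwrite("pics/wrist2.png",w)
for k,v in measure(w,T).items(): print(k,v)
for b in blobs(w,'red',amin=20): print(b[:3])
print(blobs(w,'green',amin=20)[0][:3])
cv2.imwrite("pics/c2.png",cv2.resize(w[20:200,220:460],None,fx=3,fy=3,interpolation=cv2.INTER_CUBIC))
E
```

```text
knob [0.5001 0.117 ]
rad 0.022211210802197456
mark [0.4801 0.1426]
mark_d 0.03253701126972722
mark_ang 127.94034247059086
rect ((0.4801253080368042, 0.14253638684749603), (0.009375187568366528, 0.018080322071909904), 37.66290283203125)
(1014, array([406.0957, 159.7604]), array([394, 134,  26,  53], dtype=int32))
(455, array([298.4264, 129.0923]), array([278, 120,  38,  23], dtype=int32))
(237, array([289.308 , 153.6667]), array([275, 145,  31,  16], dtype=int32))
(141, array([276.305, 116.156]), array([269, 108,  16,  17], dtype=int32))
```

View pics/c2.png

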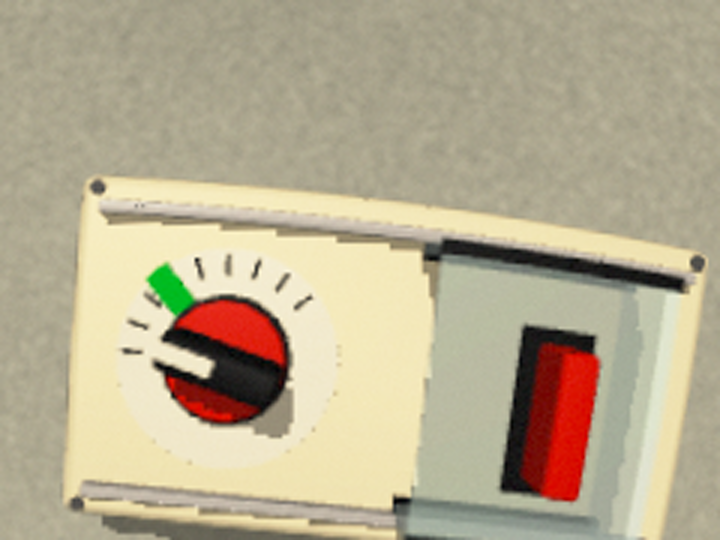

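The crop shows the disc, pointer line from (153,352) to (212,368), and the bright fin top centred near (566,422). The disc radius of 22.2 mm, mark distance of 32.5 mm and mark size all match the specification. Next come the bar angle, the console axis and the fin.

```bash
python3 - <<'E'
from h import *
T=np.load("T2.npy");P=lambda x,y,z:plane(*ray("wrist",(220+(x+.5)/3-.5,20+(y+.5)/3-.5),T),z)[:2]
ang=lambda v:np.degrees(np.arctan2(v[1],v[0]))
a,b=P(153,352,.091),P(212,368,.091);print("pointer",a,b,ang(a-b), "from axis",ang(a-[.5001,.117]))
s=[P(97,187,.05),P(698,262,.05),P(77,503,.05)];print("screws",s,ang(s[1]-s[0]),ang(s[0]-s[2])-90,[np.linalg.norm(s[1]-s[0]),np.linalg.norm(s[0]-s[2])])
q=[P(x,y,.132) for x,y in((545,343),(600,352),(578,500),(545,495))];print("fin top",q,P(566,422,.132),ang(q[1]-q[2])-90)
k=np.array([.5001,.117]);f=P(566,422,.132);print("fin from knob",np.linalg.norm(f-k),ang(f-k))
w=cv2.imread("pics/wrist2.png");v=cv2.cvtColor(w,cv2.COLOR_BGR2HSV)
m=[b for b in blobs(w,'red',amin=20)][0]
pts=np.array([p for p in m[3] if v[p[1],p[0],2]>175]);A=np.array([plane(*ray("wrist",p,T),.132)[:2] for p in pts],np.float32)
print(len(pts),cv2.minAreaRect(A))
for z in(.068,.2):
  for th in(0,-75): print(z,th)
E
```

```text
pointer [0.4799 0.1231] [0.499  0.1176] 163.93493624879633 from axis 163.23803468099385
screws [array([0.453 , 0.1817]), array([0.6788, 0.1588]), array([0.4411, 0.0622])] -5.780529435432084 -5.657622825338365 [np.float64(0.22697802807482556), np.float64(0.11999071817372782)]
fin top [array([0.5968, 0.1301]), array([0.6134, 0.1282]), array([0.6095, 0.0844]), array([0.5993, 0.0858])] [0.6042 0.1076] -5.050865783732661
fin from knob 0.10456379448738676 -5.184887934936696
572 ((0.6059973239898682, 0.10618194937705994), (0.04264877364039421, 0.010813629254698753), 84.24198150634766)
0.068 0
0.068 -75
0.2 0
0.2 -75
```

```bash
cat >> h.py <<'E'
def R(deg):
    c,s=np.cos(np.radians(deg)),np.sin(np.radians(deg)); return np.array([[c,0,-s],[s,0,c],[0,-1,0.]])
E
python3 - <<'E'
from h import *
k=[.5001,.117]
print(ctrl.ik([*k,.067],R(73.6)),ctrl.ik([*k,.067],R(37.8)))
ctrl.goto([*k,.17],R(73.6)); ctrl.command_gripper(.5)
print(ctrl.current_t(),ctrl.current_contact_force())
print(ctrl.move_l([*k,.067],vel=.1,contact_N=8),ctrl.current_tool_pos())
ctrl.command_gripper(0); print(ctrl.current_grip_width()*91,ctrl.current_contact_force(),ctrl.current_wrist_torque(),ctrl.current_t())
cv2.imwrite("pics/side3.png",cv2.resize(ctrl.read_camera("side")[130:290,220:420],None,fx=3,fy=3))
E
```

```text
[  6.5039  31.122  101.7223  -0.      47.1557 -67.0961] [  6.5039  31.122  101.7223  -0.      47.1557 -31.2961]
3.0667 [-0.1298  0.2931  0.5256]
False [0.5005 0.117  0.0675]
13.908884298921421 [-0.8179 -8.6871  3.8571] [-1.4251 -0.0042 -0.0192] 4.8333
```

View pics/side3.png

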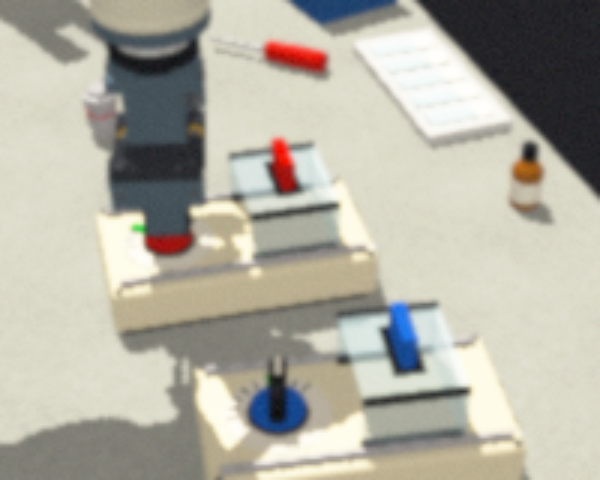

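The fingers hold the bar (13.9 mm, expected 14). Now I'll turn it, release, lift and check.

```bash
python3 - <<'E'
from meas import *
p=ctrl.current_tool_pos()
for a in np.linspace(73.6,37.8,7)[1:]:
    ctrl.goto(p,R(a))
ctrl.sleep(.2);print(ctrl.current_eef_rot()[:,0],ctrl.current_wrist_torque(),ctrl.current_contact_force(),ctrl.current_t())
ctrl.command_gripper(.4); ctrl.move_l([*p[:2],.18],vel=.1)
ctrl.goto([.53,.065,.22],R(0)); T=tool();np.save("T4.npy",T)
w=ctrl.read_camera("wrist");cv2.imwrite("pics/wrist4.png",w);print(ctrl.current_t())
for k,v in measure(w,T).items(): print(k,v)
cv2.imwrite("pics/c4.png",cv2.resize(w[70:170,240:320],None,fx=6,fy=6,interpolation=cv2.INTER_CUBIC))
E
```

```text
[ 0.7855  0.6188 -0.    ] [-0.9084 -0.132  -0.0567] [ 0.1186 -4.6052  2.1928] 6.5833
9.0667
knob [0.5003 0.1168]
rad 0.02220544032752514
mark [0.4802 0.1427]
mark_d 0.032811914202179215
mark_ang 127.79317969783901
rect ((0.48051977157592773, 0.14243225753307343), (0.009663914330303669, 0.018624722957611084), 38.353492736816406)
```

View pics/c4.png

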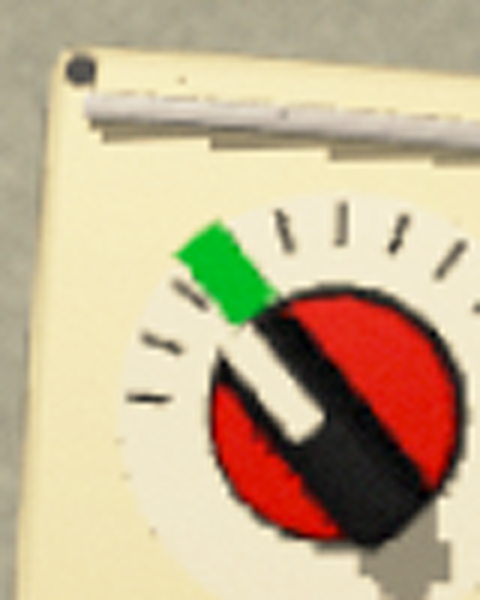

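```bash
python3 - <<'E'
from h import *
T=np.load("T4.npy");P=lambda x,y,z:plane(*ray("wrist",(240+(x+.5)/6-.5,70+(y+.5)/6-.5),T),z)[:2]
ang=lambda v:np.degrees(np.arctan2(v[1],v[0]))
for a,b in(((222,350),(292,440)),((245,330),(325,418)),((232,340),(308,429)),((283,305),(430,490))):
    A,B=P(*a,.091),P(*b,.091);print(A,B,ang(A-B),ang(A-[.5003,.1168]),ang(A-[.5001,.117]))
w=cv2.imread("pics/wrist4.png")[110:150,268:300]
s=cv2.cvtColor(w,cv2.COLOR_BGR2HSV); m=((s[...,1]<70)&(s[...,2]>130)).astype(np.uint8)
n,l,st,c=cv2.connectedComponentsWithStats(m,connectivity=4)
for i in range(1,n):
    q=np.argwhere(l==i)[:,::-1]+[268,110]
    if len(q)>10:
        A=np.array([plane(*ray("wrist",p,T),.091)[:2] for p in q],np.float32);d=np.linalg.svd(A-A.mean(0))[2][0];print(len(q),A.mean(0),ang(d)%180,cv2.minAreaRect(A))
E
```

```text
[0.4848 0.131 ] [0.496  0.1161] 127.00168455652857 137.51990054990412 137.5543699280665
[0.4886 0.1341] [0.5014 0.1197] 131.47150402350636 123.9445945594373 123.79381049217056
[0.4865 0.1325] [0.4986 0.1179] 129.6575379620068 131.2331790779291 131.1816295090734
[0.4948 0.1381] [0.5183 0.1078] 127.85117106059985 104.41936690479609 104.03976713908779
143 [0.4986 0.1448] 174.51003 ((0.4975069463253021, 0.14377786219120026), (0.008753248490393162, 0.018373580649495125), 89.0306167602539)
402 [0.4843 0.1262] 109.45274 ((0.48857688903808594, 0.1277848780155182), (0.035307444632053375, 0.02458256110548973), 88.78634643554688)
```

The bar edge reads 127.9° and the jaws held it at 128.2°, against the mark's 127.8°, so the pointer is set to within about 1°. The white line alone spans 127–131° because it covers so few pixels. Now the cover.

```bash
python3 - <<'E'
from h import *
y=-5.75;u=R(y)[:,0];f=np.array([.6061,.1063,.109])
ctrl.command_gripper(.5)
ctrl.goto(f+[0,0,.07],R(y))
print(ctrl.move_l(f,vel=.08,contact_N=8),ctrl.current_tool_pos())
ctrl.command_gripper(0);print(ctrl.current_grip_width()*91,ctrl.current_contact_force(),ctrl.current_t())
p0=np.array(ctrl.current_tool_pos());p0[2]=.109
print(ctrl.move_l(f-u*.118,vel=.06,contact_N=15));p=np.array(ctrl.current_tool_pos())
print(p,"moved",(p0-p)@u,"fin from knob axis",(p[:2]-[.5002,.1169])@u[:2],ctrl.current_contact_force(),ctrl.current_t())
E
```

```text
False [0.6064 0.1063 0.1095]
11.860569829852428 [0.6676 0.1825 1.5522] 11.5333
True
[0.5002 0.1172 0.1091] moved 0.1065393273530356 fin from knob axis -1.5767037080827016e-05 [ 3.652   0.4938 -0.8405] 13.125
```

```bash
python3 - <<'E'
from h import *
u=R(-5.75)[:,0];p=np.array(ctrl.current_tool_pos())
print(ctrl.move_l(p-u*.004,vel=.02,contact_N=15),(p-ctrl.current_tool_pos())@u,ctrl.current_contact_force())
ctrl.command_gripper(.4);p=np.array(ctrl.current_tool_pos())
ctrl.move_l([p[0],p[1],.19],vel=.1)
ctrl.goto([.53,.02,.24],R(0));ctrl.sleep(.3);print(ctrl.current_t(),ctrl.current_contact_force())
w=ctrl.read_camera("wrist");s=ctrl.read_camera("scene")
cv2.imwrite("pics/end.png",np.hstack([cv2.resize(w[20:220,220:420],(400,400)),cv2.resize(s[150:270,300:420],(400,400))]))
cv2.imwrite("pics/scene5.png",s)
E
```

```text
True -1.3108268654032642e-05 [3.2285 0.6802 0.289 ]
15.6833 [ 0.6649  0.4011 -0.2829]
```

View pics/end.png

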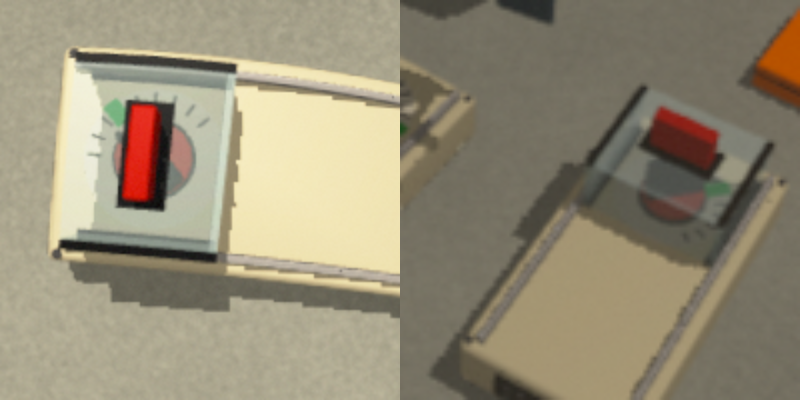

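View pics/scene5.png

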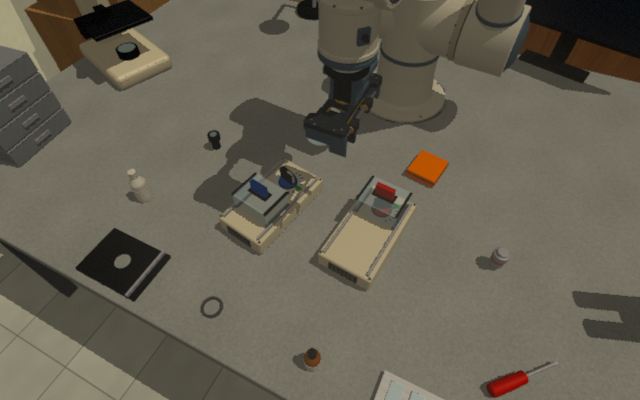

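The cover is shut over the knob, with the fin at the knob axis. The blue regulator is untouched, both barrels stand at (500,257) and (213,138), and the gripper is clear.

```bash
python3 -c "
from bench import ctrl
print(ctrl.sign_off())"
```

```text
the job is handed in; nothing more can be done
None
```

I turned the red knob clockwise about 36° to its green mark, slid the clear cover fully over it, let go and backed away. I handed the job in at about 15.7 s of the 51 s allowed.

**Knob:** After release, the bar's edge read 127.9° and the jaws had held it at 128.2°, against 127.8° for the mark. The white line alone was less certain: its edges gave 127–131°, and its tip seen from the axis gave 131°. I put that spread down to the line covering few pixels and to calibration error. I did not measure the angle again through the closed cover.

**Cover:** It stopped on contact after 106.5 mm, with the fin within 0.1 mm of the knob's axis, which is the fully shut position. A second push stopped at once with no further movement.

**Surroundings:** The last picture shows the blue regulator as it was and both lens barrels standing. I checked these by eye only. At the end the gripper was clear, with less than 1 N on the tool.

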